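# Back off the hold-down nut on a relief panel with the reversible ratchet

## Task

Release the carved marble panel by backing off the clamp nut with the ratchet that is already sitting on it. The ratchet is still set to tighten and its handle lies loosely by the far stud: with a fingertip, gently and without forcing it, flip the red direction lever fully over to loosen before you move the handle, then work the handle back and forth between the two studs, without banging into them, until the nut has turned counter-clockwise by at least a third of a turn. Never tighten the nut, keep off the panel, leave the other things where they are, and let go of the ratchet at the end.

Things in the scene. Friction and masses are not known exactly. Their poses are not given: they have to be found in the camera images.
- clamp_plate: dark cast-iron T-slot plate, 320 (x) x 460 (y) x 28 high, fixed on the slab; its origin lies at the slab surface under the clamp stud, about which nut and ratchet turn. The relief panel lies on its +y half, the two spare studs stand in its -y half, the far one to +x, the near one to -x. Its yaw differs by up to 0.25 rad from the world's
- relief_panel: cream marble relief panel, 270 (x) x 170 (y) x 30 thick with 14 of carving on it, held on the plate under the strap of the clamp; origin under its centre, its top margin 58 above the slab. Must not be touched
- ratchet_axis (a point): point on the vertical axis of nut, socket and ratchet head, at mid-height of the ratchet handle, 118 above the slab. The round steel head has a radius of 28 and spans 106 to 130 above the slab
- handle_mid (a point): point on the centre line of the ratchet handle, 140 from the axis, 118 above the slab. The direction from ratchet_axis to this point is the direction of the handle
- ratchet_handle: level round handle of the ratchet: steel shank of diameter 18 from 60 to 110 from the axis, then blue and black grip of diameter 25 from 105 to 225 from the axis, all 118 above the slab (centre line). Origin on the axis at the slab surface, its x along the handle, z up. From 90 outwards nothing stands under it higher than the loose things on the plate (60 above the slab)
- ratchet (a joint): turn of the handle about the vertical axis relative to the plate, rad, counter-clockwise (from above) positive; 0 = handle along the plate's -y. Meets the far stud at +0.72, the near one at -0.72. Set to tighten, a clockwise swing drives the nut, the other only clicks; set to loosen, the reverse. 16 teeth: up to 0.4 rad of a stroke is lost. At the grip, clicking takes 1 to 5 N, driving 8 N
- lever (a joint): red direction lever on the ratchet head, rad: 0 = tighten, at its stop clockwise of the handle (from above); 0.60 = loosen, at its stop counter-clockwise of it. Pivots on a vertical pin 30 from the axis, towards the handle. Stiff, stays where left; fully over is 0.56 or more. A push of 3 to 5 N on the tab moves it, and also turns the loose handle up to the far stud; more is felt at its stop
- lever_tab (a point): point in the middle of the lever's thumb tab, 22 from the lever's pin, 142 above the slab; it moves 13 from stop to stop
- thumb_tab: upright red thumb tab of the lever: 9 along the lever, 8 wide, from 130 to 148 above the slab; the lever plate under it reaches up to 134. Same origin as the lever's pin, at 130 above the slab, x along the lever. Push it sideways with a fingertip until it meets its stop, do not squeeze it; it must never feel more than 15 N
- nut (a joint): turn of clamp nut and socket (a yellow paint stripe marks the socket, 83 to 107 above the slab), rad, positive counter-clockwise from above (loosening); starts at 0. It turns stiffly all the way, with about 1.0 Nm, and stays where it is left
- far_stud: upright steel stud, diameter 16, top 156 above the slab, at +140 in x and -128 in y of the plate's frame; bounds the swing of the handle, which must not press on it with over 20 N. Origin at the slab surface on its axis
- near_stud: the same stud at -140 in x and -128 in y of the plate's frame
- spare_nut: loose steel hex nut, 24 across flats, 13 high, lying on the clamp plate; origin under its centre
- spare_block: loose small dark steel step block, 40 x 30 x 32, lying on the clamp plate; origin under its centre
- rubbing_block: loose brown stone rubbing block, 120 x 65 x 60, on the slab; origin under its centre
- chisel: loose flat stone chisel, 180 long, 12 high, on the slab; origin at its underside
- claw_chisel: loose claw chisel, 165 long, 12 high, on the slab; origin at its underside
- grinder: loose blue and black straight grinder, 240 long, 54 high, on the slab; origin at its underside
- dust_brush: loose wooden dust brush, 150 x 28 x 28, on the slab; origin under its centre

How it is judged:
By the outcome, as a careful person would: the job done as asked, in the order asked, and still so for the second after the job is handed in, with the robot touching nothing.
It also fails if it takes over 72 s, if anything falls off the work surface, if the arm or the gripper's body presses on something with over 40 N, if the wrist force passes 120 N, or if a joint passes its speed limit or range.

## Robot

A 7-joint arm with a two-finger parallel gripper is mounted at the origin on the work surface. World frame = base frame: x ahead of the robot, y to its left, z up, the work surface at z = 0. Lengths are in m, angles in degrees, forces in N, time in s.
With the tool pointing down it reaches from about 0.35 to 0.9 m from the base axis. Payload 19.9 kg.
Tool frame: the origin (TCP) lies on the centre line of the jaws, within the pads' length; the fingertips stand 17 mm ahead of it and the grasp point (between the pads) lies 2 mm behind it (tip_reach is the distance from the TCP to the fingertips, in m); z points along the fingers, y is the line along which they close (so a half turn about z gives the same grasp; the last joint's range is limited). The gripper opens to 94 mm and grips with 3 to 60 N. Pads are 16 mm wide; open, the fingers measure 119 mm over their backs; the gripper's body (75 mm by 177 mm) begins 78 mm behind the grasp point.
Start: joints at [-71.419, 23.915, -0.59, 92.452, 0.269, 63.638, -3.037], TCP at [0.224, 0.584, 0.222] pointing down, gripper open.
Joint ranges: [-161.28, 161.28], [-22.2, 115.67], [-73.04, 71.86], [3.21, 147.25], [-68.34, 248.33], [10.77, 114.83], [-161.83, 161.83]. Speed limits (degrees/s): [108.29, 108.29, 136.94, 136.94, 172.46, 172.46, 172.46].

## Interface

Orientations are given as a 3x3 rotation matrix whose columns are the frame's x, y, z axes.
In Python, from workcell import goto, move_linear, set_joints, open_gripper, gripper_close, wait, solve_ik, get_obs, capture, IKError, hand_in, masks_of, landmark_of, tip_reach gives the robot as it stands. Calls block until the motion is done:
- goto(position, orientation): joint-space move of the TCP to a pose.
- move_linear(position, velocity=0.15, orientation=None): straight line of the TCP; orientation=None keeps the orientation; velocity is the mean speed in m/s.
- set_joints(angles): joint-space move.
- open_gripper() and gripper_close(newtons=None): open the fingers fully, or close them until they stop; newtons is the grip in N (None keeps the last).
- wait(seconds).
- solve_ik(position, orientation): joint angles nearest the present ones, or None.
- get_obs(): the state.
- capture(name): name is "side" or "top"; returns a dict with "pixels" (420x560x3 uint8, red, green, blue), "fx", "fy", "cx", "cy" (pixels), "rvec" (rotation vector, rad) and "tvec" (3), from world to camera coordinates, as OpenCV has them. Camera axes: x right, y down, z forward; pixel columns grow to the right and rows downward; lengths in m; the calibration is good to about 2 mm. A picture is of the moment at which its call begins. There is no depth.
A pose or a line that the arm cannot do raises IKError and nothing moves.
- hand_in(): hands the job in; it is judged then, once.
Trained networks look in the newest picture that a camera, given by its name, has taken for a name from the list of things; names that differ only in an ending like _2 or _b are one class to them, and where a whole thing is asked for, a point or a joint stands for the part that bears it (a point fixed in the world has none). Each returns a list of dicts, best first, with "score" (0 to 1); they miss things now and then, are a little off and sometimes report something else, mostly with a low value. They report only what shows in the picture. A call takes as long as a camera call.
- masks_of(target, camera): "pixels" (420x560 bool, what is visible of it).
- landmark_of(target, camera): "xyz" ([x, y, z] in m, in world coordinates, good to about 4 mm: a listed point, or the origin of a listed thing).
The state is a dict: "time_s": time; "qpos": joint angles; "joint_vel": joint speeds; "joint_torque": joint torques, N m; "tcp_pos": TCP position; "tcp_rot": TCP orientation; "contact_force": force on the tool from outside, world axes, zero at the start; "ft_torque": the same for the moment, N m; "finger_gap": finger opening in m; "grip_force": force on a finger pad.
Only numpy, scipy, OpenCV 4.12 (cv2) and the standard library are available. Lean on these libraries where they do the work, as an engineer would, in place of code of your own. Each camera call takes 0.05 s, during which the arm holds its last target. There are 200 camera calls.

## Working session

There is one attempt and no reset: what is moved stays moved. The work goes in short steps, each a Python script; the robot and the scene stay as the last script left them, time stands still between calls to the robot, and variables do not carry over. Pictures are saved under pics/ and viewed, at most 10 in all, crops included, and the job is handed in when it is done.

```bash
mkdir -p pics; ls; python3 - <<'E'
from workcell import *
import cv2,numpy as np
for c in("top","side"):
    p=capture(c); cv2.imwrite(f"pics/{c}0.png",p["pixels"][:,:,::-1])
    print(c,p["fx"],np.round(-cv2.Rodrigues(np.array(p["rvec"]))[0].T@np.array(p["tvec"]).ravel(),3))
    for t in("clamp_plate","ratchet_axis","handle_mid","lever_tab","far_stud","near_stud","relief_panel","thumb_tab","ratchet_handle","spare_block","spare_nut"):
        print(t,[(np.round(d["xyz"],4).tolist(),round(d["score"],2)) for d in landmark_of(t,c)[:2]])
o=get_obs();print(o["time_s"],o["contact_force"],tip_reach,np.round(o["tcp_rot"],3),o["finger_gap"])
E
```

```text
pics
top 483.61269439875264 [0.243 0.03  1.571]
clamp_plate [([0.5907, 0.0545, -0.0011], 0.7)]
ratchet_axis [([0.5914, 0.0563, 0.118], 0.59), ([0.5875, 0.1805, 0.029], 0.3)]
handle_mid [([0.6731, -0.0566, 0.1139], 0.84)]
lever_tab [([0.6157, 0.0122, 0.1426], 0.52)]
far_stud [([0.7314, -0.0701, -0.0011], 0.5)]
near_stud [([0.4495, -0.0729, -0.0013], 0.46), ([0.4924, 0.0038, 0.0273], 0.17)]
relief_panel []
thumb_tab []
ratchet_handle []
spare_block [([0.4916, 0.0055, 0.0276], 0.48)]
spare_nut [([0.6939, -0.0009, 0.0271], 0.55)]
side 518.7440830668028 [ 0.22  -1.183  0.812]
clamp_plate [([0.5902, 0.0539, 0.0002], 0.74)]
ratchet_axis [([0.5853, 0.0579, 0.1147], 0.93), ([0.6063, 0.0326, 0.1307], 0.5)]
handle_mid [([0.6727, -0.0545, 0.1184], 0.76), ([0.5868, 0.1804, 0.0318], 0.62)]
lever_tab [([0.615, 0.0085, 0.1434], 0.37)]
far_stud [([0.7293, -0.0678, 0.0005], 0.66), ([0.5302, -0.4238, -0.0005], 0.42)]
near_stud [([0.4533, -0.0704, -0.0025], 0.52), ([0.7319, -0.0686, 0.001], 0.24)]
relief_panel [([0.5851, 0.1777, 0.0334], 0.72), ([0.6914, -0.0015, 0.0314], 0.46)]
thumb_tab [([0.6073, 0.0324, 0.13], 0.47)]
ratchet_handle []
spare_block [([0.6638, -0.4341, -0.0015], 0.71), ([0.4907, 0.0028, 0.0261], 0.69)]
spare_nut [([0.4904, 0.005, 0.0291], 0.58), ([0.6933, 0.0015, 0.0288], 0.51)]
1.2 [-0.23791999  0.42449776  0.43052649] 0.017 [[-0.934  0.358 -0.   ]
 [ 0.358  0.934 -0.   ]
 [-0.    -0.    -1.   ]] 0.09402588841106646
```

```bash
python3 - <<'E'
import cv2
a=cv2.imread("pics/top0.png")
cv2.imwrite("pics/side0b.png",cv2.resize(cv2.imread("pics/side0.png"),(784,588)))
cv2.imwrite("pics/top0b.png",cv2.resize(a,(784,588)))
E
```

```text
(no output)
```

View pics/top0b.png

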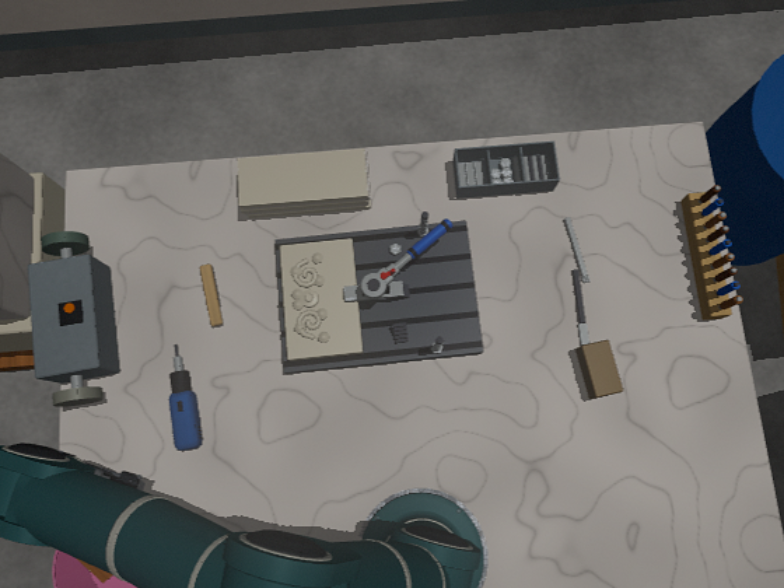

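View pics/side0b.png

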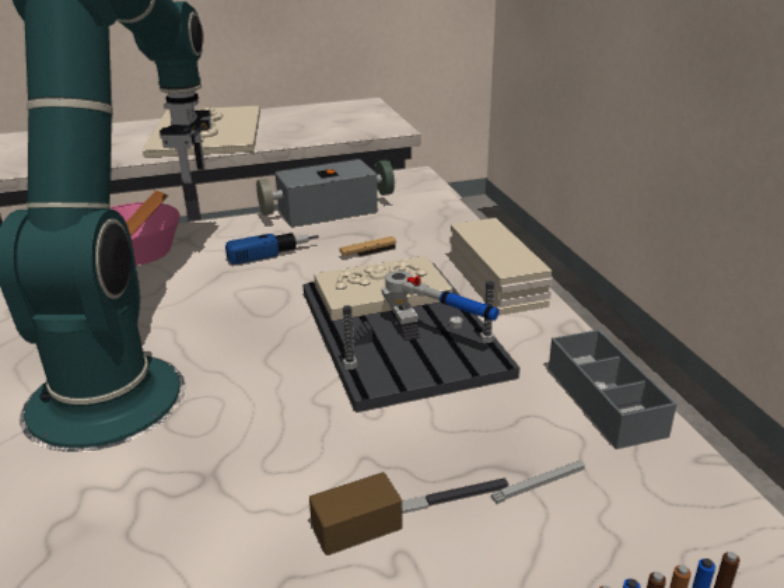

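```bash
cat > h.py <<'E'
from workcell import *
import numpy as np
AX=np.array([.590,.056]); YAW=.01
u=lambda a:np.array([np.sin(a),-np.cos(a)])      # a: ccw from world -y
t=lambda a:np.array([np.cos(a),np.sin(a)])
def R(a,s=1):                                    # tool x along s*u, z down
    x=np.r_[s*u(a),0]; z=np.array([0,0,-1.]); return np.c_[x,np.cross(z,x),z]
def F(): return np.array(get_obs()["contact_force"])
E
python3 - <<'E'
from h import *
for s in(1,-1):
    for a in(-.65,0,.65,1.0):
        q=solve_ik(np.r_[AX+.14*u(a),.14],R(a,s)); print(s,a,None if q is None else np.round(q,0))
gripper_close(20)
def fp(psi,phi,off): return AX+.03*u(phi)+.022*u(psi)-off*t(psi)
p=fp(.336,.636,.022)
S=min((1,-1),key=lambda s:9e9 if solve_ik(np.r_[p,.25],R(.5,s)) is None else abs(solve_ik(np.r_[p,.25],R(.5,s))[6]))
print("S",S)
goto(np.r_[p,.25],R(.336,S)); o=get_obs()
print(o["time_s"],o["finger_gap"],o["contact_force"],p)
move_linear(np.r_[p,.157],.1); wait(.1)
o=get_obs();print(o["time_s"],o["tcp_pos"],o["contact_force"],np.round(o["qpos"],0))
p=capture("side"); import cv2
def crop(p,xyz,h,n):
    c=cv2.projectPoints(np.array([xyz]),np.array(p["rvec"]),np.array(p["tvec"]),np.array([[p["fx"],0,p["cx"]],[0,p["fy"],p["cy"]],[0,0,1.]]),None)[0].ravel().astype(int)
    im=p["pixels"][max(0,c[1]-h):c[1]+h,max(0,c[0]-h):c[0]+h,::-1]; return cv2.resize(im,(390,390),interpolation=cv2.INTER_CUBIC)
a=crop(p,[.62,.01,.14],45,0);b=crop(capture("top"),[.62,.01,.14],45,0)
cv2.imwrite("pics/c1.png",np.hstack([a,b]))
E
```

```text
1 -0.65 [-15.  19.  22. 114.  -9.  49. 154.]
1 0 [ -38.   41.   62.  102.  -41.   62. -141.]
1 0.65 [ -35.   50.   62.   90.  -46.   69. -107.]
1 1.0 [-36.  53.  62.  85. -48.  72. -91.]
-1 -0.65 [-33.  23.  44. 114. -21.  51. -15.]
-1 0 [-23.  31.  38. 102. -23.  55.  24.]
-1 0.65 [-18.  37.  30.  89. -21.  60.  55.]
-1 1.0 [-18.  39.  26.  84. -19.  61.  70.]
S -1
5.0583 0.0005667825066214036 [-0.41884623  0.50220754  0.20665351] [0.59430338 0.00384218]
6.2417 [0.59462549 0.00384737 0.15762751] [ 0.46671525 -0.23563756 -0.85780729] [-29.  28.  33. 101. -18.  56.  31.]
```

View pics/c1.png

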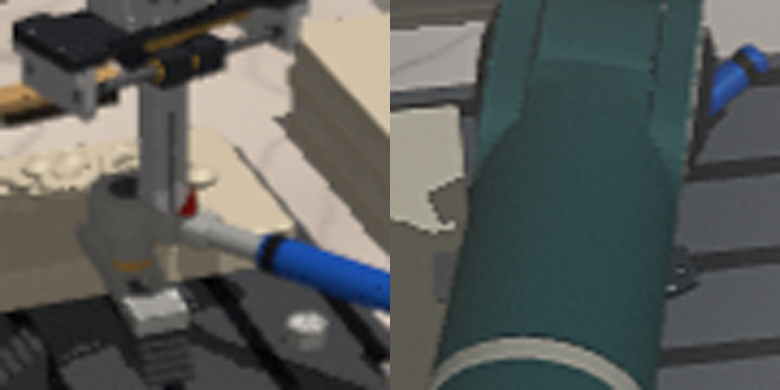

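The side crop (left) shows the closed fingertips just on the robot side of the red tab, which is at (190,200) in the crop. They are above the head, as intended. The top view is blocked by the arm.

```bash
python3 - <<'E'
from h import *
S=-1
f0=np.mean([F() for _ in range(3)],0); z=.156
psi=.336; off=.022; n=0; hist=[]
while True:
    if off>.0165: off-=.001
    else: psi+=.03 if psi<.85 else .015
    phi=min(psi+.3,.735)
    p=AX+.03*u(phi)+.022*u(psi)-off*t(psi)
    move_linear(np.r_[p,z],.03,R(psi,S))
    f=F()-f0; ft=f[:2]@t(psi); fr=f[:2]@u(psi)
    o=get_obs(); hist.append((round(psi,3),round(off,4),round(ft,1),round(fr,1),round(f[2],1)))
    if abs(ft)>8.5 or np.linalg.norm(f)>10 or psi>1.4: break
print(*hist,sep="\n"); print(o["time_s"],o["tcp_pos"][:2],p)
for c in("side",):
    import cv2; q=capture(c); cv2.imwrite("pics/c2.png",cv2.resize(q["pixels"][150:250,230:370,::-1],(784,560),interpolation=cv2.INTER_CUBIC))
    for n in("lever_tab","handle_mid","ratchet_axis"): print(n,[(np.round(d["xyz"],4),d["score"]) for d in landmark_of(n,c)[:2]])
E
```

```text
(0.336, 0.021, np.float64(0.1), np.float64(0.9), np.float64(0.2))
(0.336, 0.02, np.float64(-1.0), np.float64(0.1), np.float64(0.5))
(0.336, 0.019, np.float64(-0.6), np.float64(0.3), np.float64(0.5))
(0.336, 0.018, np.float64(0.3), np.float64(0.0), np.float64(-0.5))
(0.336, 0.017, np.float64(-0.9), np.float64(0.1), np.float64(0.6))
(0.336, 0.016, np.float64(-3.1), np.float64(0.4), np.float64(0.1))
(0.366, 0.016, np.float64(-0.9), np.float64(0.4), np.float64(1.0))
(0.396, 0.016, np.float64(-1.2), np.float64(0.2), np.float64(0.6))
(0.426, 0.016, np.float64(-0.9), np.float64(0.3), np.float64(0.7))
(0.456, 0.016, np.float64(-1.2), np.float64(0.4), np.float64(0.9))
(0.486, 0.016, np.float64(-2.3), np.float64(-0.5), np.float64(0.9))
(0.516, 0.016, np.float64(-3.2), np.float64(-0.0), np.float64(0.7))
(0.546, 0.016, np.float64(-2.9), np.float64(-0.9), np.float64(0.3))
(0.576, 0.016, np.float64(-2.8), np.float64(-1.0), np.float64(2.6))
(0.606, 0.016, np.float64(-2.4), np.float64(-1.8), np.float64(1.8))
(0.636, 0.016, np.float64(-2.5), np.float64(-1.3), np.float64(2.3))
(0.666, 0.016, np.float6
[... 1303 characters left out ...]
.float64(-2.6), np.float64(2.3))
(1.071, 0.016, np.float64(-3.2), np.float64(-1.4), np.float64(2.5))
(1.086, 0.016, np.float64(-4.8), np.float64(-2.4), np.float64(2.1))
(1.101, 0.016, np.float64(-5.4), np.float64(-3.0), np.float64(2.1))
(1.116, 0.016, np.float64(-6.7), np.float64(-4.2), np.float64(2.9))
(1.131, 0.016, np.float64(-7.9), np.float64(-4.1), np.float64(3.8))
(1.146, 0.016, np.float64(-7.6), np.float64(-5.3), np.float64(3.9))
16.8417 [0.62301692 0.00926032] [0.62356815 0.01010014]
lever_tab [(array([0.626 , 0.0223, 0.1459]), 0.53)]
handle_mid [(array([ 0.6815, -0.0459,  0.1156]), 0.85)]
ratchet_axis [(array([0.5848, 0.0583, 0.1227]), 0.94), (array([0.5892, 0.1821, 0.0304]), 0.64)]
```

View pics/c2.png

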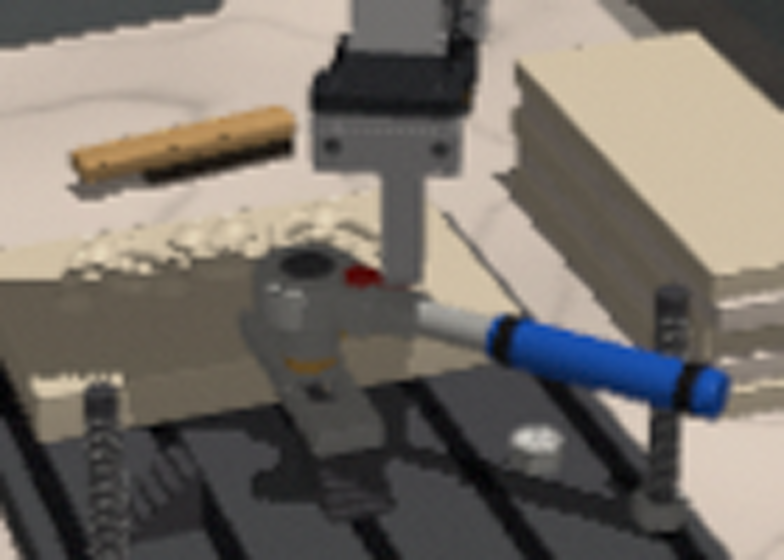

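The stop was felt: force rose from a steady 3–4 N to about 9 N. The handle is now against the far stud at (670,400). I'll back off, check the lever and go to the handle.

```bash
python3 - <<'E'
from h import *
import cv2
S=-1; o=get_obs(); p=np.array(o["tcp_pos"])
move_linear(p-np.r_[.02*t(1.1),0],.06); move_linear(p+np.r_[-.02*t(1.1),.08],.15)
open_gripper(); g=AX+.15*u(.72)
goto(np.r_[g,.22],R(.72,S))
for c in("side","top"):
    q=capture(c)
    cv2.imwrite(f"pics/d_{c}.png",cv2.resize(q["pixels"][150:250,230:370,::-1],(784,560),interpolation=cv2.INTER_CUBIC))
    for n in("lever_tab","handle_mid","ratchet_axis"): print(c,n,[(np.round(d["xyz"],4),round(d["score"],2)) for d in landmark_of(n,c)[:2]])
o=get_obs();print(o["time_s"],o["tcp_pos"],np.round(o["qpos"]))
E
```

```text
side lever_tab [(array([0.589 , 0.0531, 0.0009]), 0.75), (array([0.6282, 0.0223, 0.1417]), 0.51)]
side handle_mid [(array([ 0.6812, -0.0501,  0.1193]), 0.59)]
side ratchet_axis [(array([0.5883, 0.0573, 0.1185]), 0.78), (array([0.6298, 0.0234, 0.1444]), 0.6)]
top lever_tab [(array([ 6.617e-01, -4.343e-01, -4.000e-04]), 0.49)]
top handle_mid [(array([ 0.6643, -0.4312,  0.0009]), 0.29)]
top ratchet_axis [(array([0.5917, 0.058 , 0.1187]), 0.65)]
20.525 [ 0.68878892 -0.05637118  0.22046334] [-17.  33.  29.  83. -17.  68.  55.]
```

View pics/d_side.png

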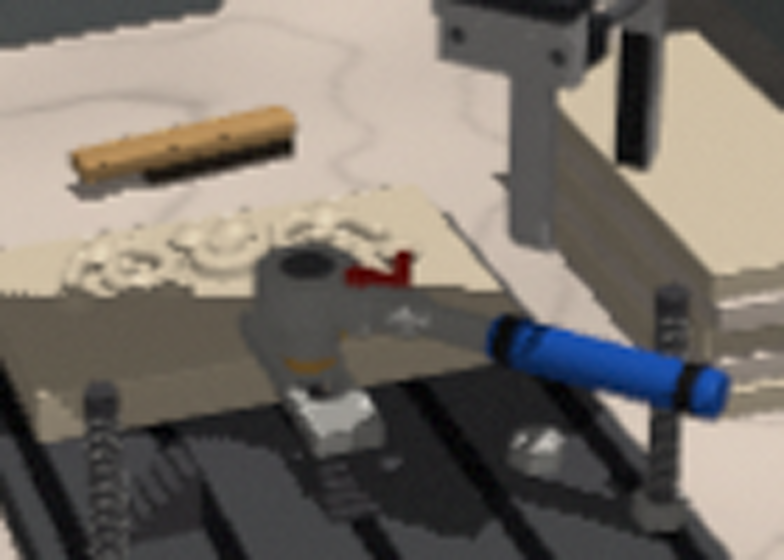

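The red tab stands on the counter-clockwise side of the handle at (400,265). The measured point (0.628, 0.022) is within 1 mm of the expected stop position (0.629, 0.022), so the lever is fully over. Next I grip the handle and make the first strokes.

```bash
cat >> h.py <<'E'
S=-1; RG=.15
def swing(a0,a1,v,fmax,f0):
    n=max(1,int(np.ceil(abs(a1-a0)/.19))); h=[]
    for a in np.linspace(a0,a1,n+1)[1:]:
        move_linear(np.r_[AX+RG*u(a),.116],v,R(a,S)); f=F()-f0
        h.append((round(a,2),round(f[:2]@t(a),1),round(f[:2]@u(a),1),round(f[2],1)))
        if np.linalg.norm(f)>fmax: print("STOP",h[-1]); break
    print(*h,round(get_obs()["time_s"],1)); return a
E
python3 - <<'E'
from h import *
a=.71
f0=np.mean([F() for _ in range(3)],0)
goto(np.r_[AX+RG*u(a),.16],R(a,S)); move_linear(np.r_[AX+RG*u(a),.116],.1)
gripper_close(15); o=get_obs(); print(o["time_s"],o["finger_gap"],o["grip_force"],np.array(o["contact_force"])-f0)
b=swing(a,.5,.06,9,f0)
if b<.52:
    b=swing(b,-.63,.1,10,f0)
    if b<-.6: b=swing(b,.65,.1,25,f0)
E
```

```text
22.5333 0.02427149687174475 14.994821548461914 [ 2.11470005  0.18184321 -1.03455763]
(np.float64(0.6), np.float64(0.8), np.float64(2.3), np.float64(0.1)) (np.float64(0.5), np.float64(0.4), np.float64(4.0), np.float64(-0.9)) 23.4
STOP (np.float64(-0.06), np.float64(0.9), np.float64(10.1), np.float64(-2.9))
(np.float64(0.31), np.float64(0.1), np.float64(6.9), np.float64(-2.2)) (np.float64(0.12), np.float64(-0.3), np.float64(7.9), np.float64(-2.5)) (np.float64(-0.06), np.float64(0.9), np.float64(10.1), np.float64(-2.9)) 24.6
```

```bash
sed -i 's/AX=np.array.*;/AX=np.array([.588,.056]);/' h.py; python3 - <<'E'
from h import *
f0=np.array([-.1,.1,0])
b=swing(-.08,-.62,.1,22,f0)
if b<-.6: b=swing(b,.65,.1,30,f0); print(get_obs()["finger_gap"])
import cv2
q=capture("side"); cv2.imwrite("pics/e.png",cv2.resize(q["pixels"][150:250,230:370,::-1],(784,560),interpolation=cv2.INTER_CUBIC))
print([(np.round(d["xyz"],4),round(d["score"],2)) for d in landmark_of("handle_mid","side")[:2]])
E
```

```text
(np.float64(-0.26), np.float64(0.1), np.float64(9.1), np.float64(-2.7)) (np.float64(-0.44), np.float64(-0.2), np.float64(9.8), np.float64(1.1)) (np.float64(-0.62), np.float64(-0.2), np.float64(10.1), np.float64(1.8)) 25.9
(np.float64(-0.44), np.float64(-2.3), np.float64(8.7), np.float64(2.6)) (np.float64(-0.26), np.float64(-5.6), np.float64(8.9), np.float64(4.6)) (np.float64(-0.08), np.float64(-6.4), np.float64(6.6), np.float64(4.2)) (np.float64(0.11), np.float64(-6.2), np.float64(6.7), np.float64(3.2)) (np.float64(0.29), np.float64(-6.3), np.float64(5.6), np.float64(1.5)) (np.float64(0.47), np.float64(-6.4), np.float64(5.2), np.float64(1.0)) (np.float64(0.65), np.float64(-5.5), np.float64(4.7), np.float64(0.4)) 28.9
0.024947893117905826
[(array([ 0.6738, -0.0561,  0.1193]), 0.9)]
```

View pics/e.png

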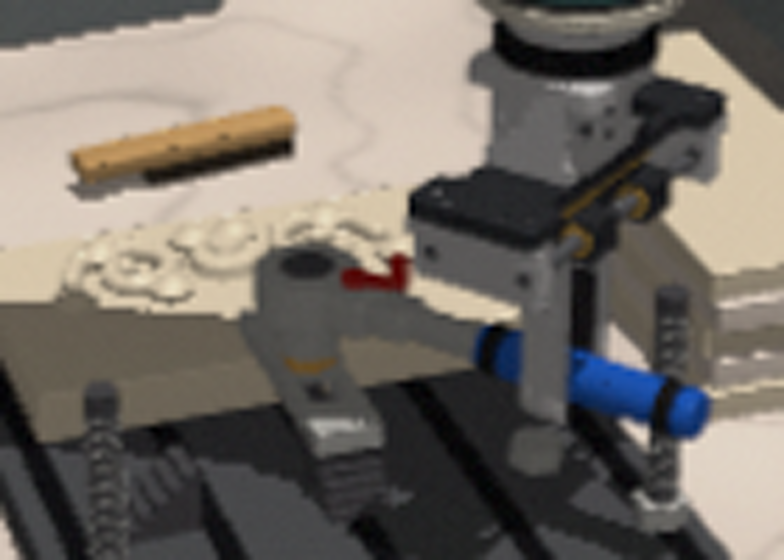

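The handle is gripped and the lever is still over at (405,270). The forces show clicking on the clockwise stroke and about 0.95 Nm of driving on the counter-clockwise one. Two more cycles.

```bash
python3 - <<'E'
from h import *
import cv2
f0=np.array([-.1,.1,0]); b=.65
for k in range(2):
    b=swing(b,-.62,.12,25,f0)
    if k==0:
        q=capture("side"); A=q["pixels"][150:250,230:370,::-1]
    if b>-.6: break
    b=swing(b,.65,.12,30,f0)
    if b<.6: break
q=capture("side"); B=q["pixels"][150:250,230:370,::-1]
cv2.imwrite("pics/f.png",cv2.resize(np.hstack([A[20:90,20:90],B[20:90,20:90]]),(800,400),interpolation=cv2.INTER_CUBIC))
print(get_obs()["finger_gap"])
E
```

```text
(np.float64(0.47), np.float64(-0.3), np.float64(7.5), np.float64(-3.8)) (np.float64(0.29), np.float64(0.5), np.float64(7.4), np.float64(-3.3)) (np.float64(0.11), np.float64(-0.3), np.float64(6.2), np.float64(-2.7)) (np.float64(-0.08), np.float64(1.1), np.float64(7.0), np.float64(-2.4)) (np.float64(-0.26), np.float64(0.9), np.float64(7.6), np.float64(-0.8)) (np.float64(-0.44), np.float64(0.4), np.float64(8.3), np.float64(-1.5)) (np.float64(-0.62), np.float64(1.0), np.float64(9.8), np.float64(-0.3)) 31.6
(np.float64(-0.44), np.float64(-0.6), np.float64(2.1), np.float64(-0.0)) (np.float64(-0.26), np.float64(-1.0), np.float64(0.4), np.float64(-0.6)) (np.float64(-0.08), np.float64(-5.0), np.float64(0.6), np.float64(2.1)) (np.float64(0.11), np.float64(-6.8), np.float64(0.4), np.float64(2.2)) (np.float64(0.29), np.float64(-6.4), np.float64(1.9), np.float64(1.2)) (np.float64(0.47), np.float64(-6.2), np.float64(2.4), np.float64(0.3)) (np.float64(0.65), np.float64(-5.3), np.float64(4.1), np.float64(-1.4)) 34.3
(np.float64(0.47), np.float64(0.3), np.float64(3.7), np.float64(-4.8)) (np.float64(0
[... 265 characters left out ...]
loat64(-3.0)) (np.float64(-0.44), np.float64(-0.5), np.float64(-5.9), np.float64(-4.5)) (np.float64(-0.62), np.float64(0.5), np.float64(-6.7), np.float64(-6.6)) 36.9
(np.float64(-0.44), np.float64(0.6), np.float64(-8.0), np.float64(-3.6)) (np.float64(-0.26), np.float64(-0.4), np.float64(-7.7), np.float64(-0.6)) (np.float64(-0.08), np.float64(-5.0), np.float64(-8.0), np.float64(5.2)) (np.float64(0.11), np.float64(-5.0), np.float64(-9.4), np.float64(6.4)) (np.float64(0.29), np.float64(-4.6), np.float64(-9.4), np.float64(7.5)) (np.float64(0.47), np.float64(-3.7), np.float64(-10.1), np.float64(8.1)) (np.float64(0.65), np.float64(-5.1), np.float64(-9.4), np.float64(7.2)) 39.6
0.024223544243311478
```

View pics/f.png

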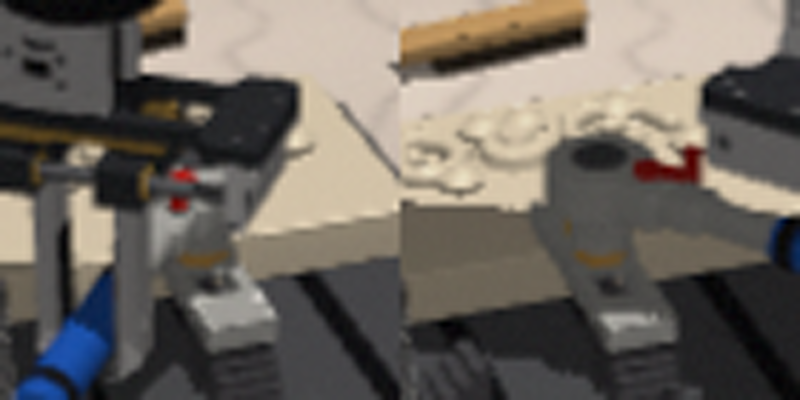

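A yellow mark has appeared at the left of the socket (568,225), so the nut is turning. The driven angle is at least about 2.37 rad by the force record. I have time for one more cycle as margin, then I release and retreat.

```bash
python3 - <<'E'
from h import *
import cv2
f0=np.array([-.1,.1,0]); b=.65
open_gripper(); gripper_close(15)
b=swing(b,-.62,.12,25,f0); b=swing(b,.62,.12,30,f0)
open_gripper(); wait(.2)
p=np.array(get_obs()["tcp_pos"]); move_linear(p+[0,0,.17],.15)
goto([.45,-.30,.40],R(.3,S)); wait(.3)
P=[]
for c in("side","top"):
    q=capture(c); P.append(q["pixels"][150:250,230:370,::-1])
    for n in("lever_tab","handle_mid"): print(c,n,[(np.round(d["xyz"],4),round(d["score"],2)) for d in landmark_of(n,c)[:2]])
cv2.imwrite("pics/g.png",cv2.resize(np.hstack(P),(800,286),interpolation=cv2.INTER_CUBIC))
o=get_obs();print(o["time_s"],o["contact_force"],o["tcp_pos"])
E
```

```text
(np.float64(0.47), np.float64(-0.5), np.float64(6.2), np.float64(-4.1)) (np.float64(0.29), np.float64(-0.2), np.float64(6.4), np.float64(-3.9)) (np.float64(0.11), np.float64(-0.3), np.float64(7.5), np.float64(-3.9)) (np.float64(-0.08), np.float64(0.0), np.float64(7.8), np.float64(-4.9)) (np.float64(-0.26), np.float64(-0.4), np.float64(8.6), np.float64(-2.3)) (np.float64(-0.44), np.float64(0.2), np.float64(9.6), np.float64(-1.7)) (np.float64(-0.62), np.float64(0.4), np.float64(10.7), np.float64(-0.2)) 44.5
(np.float64(-0.44), np.float64(0.3), np.float64(6.3), np.float64(-1.2)) (np.float64(-0.27), np.float64(-0.7), np.float64(5.0), np.float64(-0.8)) (np.float64(-0.09), np.float64(-5.3), np.float64(4.0), np.float64(0.5)) (np.float64(0.09), np.float64(-6.0), np.float64(4.3), np.float64(0.8)) (np.float64(0.27), np.float64(-6.1), np.float64(4.8), np.float64(-0.0)) (np.float64(0.44), np.float64(-5.1), np.float64(3.8), np.float64(-0.3)) (np.float64(0.62), np.float64(-4.5), np.float64(3.7), np.float64(-0.8)) 47.1
side lever_tab [(array([0.6209, 0.0136, 0.1434]), 0.63)]
side handle_mid [(array([ 0.6539, -0.068 ,  0.1182]), 0.56)]
top lever_tab [(array([0.6201, 0.0174, 0.1432]), 0.51)]
top handle_mid [(array([ 0.6552, -0.0679,  0.1153]), 0.81), (array([ 4.515e-01, -7.370e-02,  4.000e-04]), 0.35)]
51.6167 [ 0.38065047 -0.22603556 -0.14928557] [ 0.44998375 -0.30001804  0.39999664]
```

View pics/g.png

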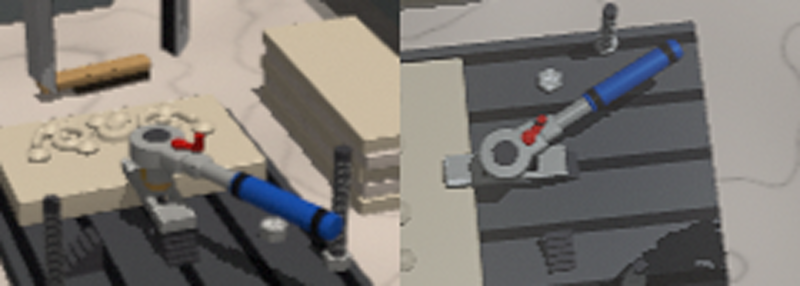

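The handle rests free at about 0.49 rad, clear of both studs. The lever is still counter-clockwise of it, at (195,143) in the side view and (535,130) in the top view. Spare nut, block, panel and brush are where they were, and the gripper is clear.

```bash
python3 -c "
from workcell import *
print(hand_in())"
```

```text
the job is handed in; nothing more can be done
None
```

I flipped the lever fully to loosen, then backed the nut off counter-clockwise in four strokes, by at least about 3 rad (a third of a turn is 2.1) going by the forces felt. I let go of the ratchet and handed in after about 52 s; I inferred the nut's turn from force and did not measure it directly.

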